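# Hold the medicine strongbox unlocked

### The job

Unlock the grey medicine strongbox: take the round-headed key from the wooden key block, put it in the lock on the lid, ease it past the sticky pins, without forcing it, until it is fully home, then turn it a quarter turn clockwise to the stop. Finish still gripping the key and holding it turned, because the lock springs shut if it is let go. Leave the other keys and the things on the desk where they are.

Things in the scene. Friction and masses are not known exactly. Their poses are not given: they have to be found in the camera images.
- key_bow (a point): Centre of the head of the strongbox key, the only one with a round head: a grey plastic disc 34 mm across, 10 mm thick. It stands upright, tip down, in one of the key block's three slots. x = through the 10 mm thickness (grip the two flat faces), y = across the disc, z = along the key, tip to head. The key is 71 mm long, about 60 g, and the same turned half round about z.
- key: The same key; this point is on its axis 54 mm below the head's centre, 1 mm beyond the tip; axes as above. Up from here: double bit (flat steel flags either side of the shank) from 1 to 18 mm, 18 mm wide along y, 4 mm thick along x, wedge-shaped at the tip; shank 4.6 mm thick; stop collar 14 mm across, 26 to 29 mm; head from 37 mm.
- lock (a point): Centre of the keyhole on the face of the lock's square steel plate (44 mm, face 100 mm above the desk), in the strongbox lid near its -x edge. z up, y along the slot, x across. The slot is 6 by 20 mm, its mouth bevelled 2 mm all round; plate 5 mm thick, fixed. The key goes straight down, bit along the slot, either way round. Home: collar on the plate, head's centre 28 mm above this point.
- pins (a point): On the keyhole's axis, 15.5 mm below the plate's face, axes as the lock's. The steel cylinder below the plate has the same 6 by 20 mm slot; two facing pairs of sprung, sticky pins stand 2.6 mm proud into it from both sides, one pair 13 mm and one 18 mm below the face. Pushing straight past takes 15 to 20 N; pins stay where pushed, so rocking the key about z by 0.1 rad as it goes down helps.
- cylinder (a joint): Angle of the lock's cylinder: 0 with its slot in line with the plate's, growing clockwise seen from above to the stop at 1.57. It turns only with the key home (bit below the fixed plate). A spring turns it back (0.03 N m at 0, 0.08 at the stop). The slot has play, so the key itself turns 0.05 to 0.15 rad farther than the cylinder.
- medbox: Grey steel strongbox, 200 mm (x) by 260 mm (y), lid 95 mm above the desk, bolted down. Origin at the centre of its underside, z up. The lock is 50 mm from the middle towards -x; a carrying handle lies folded flat on the +x half of the lid, up to 8 mm above it.
- keyblock: The wooden key block, 60 mm (x) by 190 mm (y) by 36 mm high, fixed. Origin at the centre of its underside. Three slots, 60 mm apart along its y, each 7 mm by 21 mm with the long side along y; the keys stand in them on their collars, heads up.
- key_b_bow (a point): Centre of the head of another key standing in the block: smaller rectangular grey head, 20 mm wide along y, 7 mm thick, 26 mm high. Leave it.
- key_c_bow (a point): Centre of the head of the third key in the block, the same as the second. Leave it.
- flask: Black insulated drinking flask, 73 mm across, 222 mm high, standing on the left (+y). Origin at the centre of its foot. Leave it.
- pencup: Clear cup with pens, 74 mm across, 95 mm high (pens up to 150 mm), beyond the work. Origin at the centre of its foot. Leave it.
- spray: Small blue spray bottle, 35 mm across, 132 mm high, beyond the work. Origin at the centre of its foot. Leave it.
- phone: Telephone lying flat, 150 mm by 74 mm by 10 mm, on the right (-y). Origin at the centre of its underside. Leave it.

How it is judged:
On the way, in this order (a step that is already met when the one before it is completed fails the run):
1. the round-headed key is lifted clear of the key block, in the fingers (height (world z) of key_bow above 0.105 m and contact force between the fingers and key above 1 N), for 0.1 s.
2. the key is fully home in the lock, not yet turned (z of key_bow in the frame of lock below 0.0305 m and horizontal distance between key_bow and lock below 0.005 m and value of joint cylinder below 0.35 rad), for 0.1 s.
3. the cylinder is turned a quarter turn by the key (value of joint cylinder above 1.35 rad), for 0.1 s.
At the end, for the whole second after the job is handed in: Through the last second: cylinder at 1.35 rad or more (stop 1.57), key home (head centre under 32.5 mm above the keyhole, within 6 mm sideways, within 0.15 rad of upright) and gripped by the fingers; the other keys within 12 mm of where they stood (value of joint cylinder above 1.35 rad and z of key_bow in the frame of lock below 0.0325 m and horizontal distance between key_bow and lock below 0.006 m and angle between key_bow's own z axis and vertical below 0.15 rad and contact force between the fingers and key above 2 N and distance of each of key_b_bow, key_c_bow from where it was at the start of the episode below 0.012 m); the arm keeps its last pose, push and grip.
It fails at once if the key is forced on its way into the lock (more than 120 N on the lock while the cylinder is unturned) (contact force between key and medbox above 120 N and value of joint cylinder below 0.35 rad).
It fails at once if another key is pulled or knocked out of its place (distance of any of key_b_bow, key_c_bow from where it was at the start of the episode above 0.02 m).
It fails at once if a thing on the desk is disturbed (distance of any of flask, pencup, spray, phone from where it was at the start of the episode above 0.03 m).
It also fails if it takes over 54 s, if anything falls off the work surface, if the arm or the gripper's body presses on something with over 40 N, if the wrist force passes 120 N, or if a joint passes its speed limit or range.

### The arm

A 7-joint arm with a two-finger parallel gripper is mounted at the origin on the work surface. World frame = base frame: x ahead of the robot, y to its left, z up, the work surface at z = 0. Lengths are in m, angles in rad, forces in N, time in s.
With the tool pointing down it reaches from about 0.425 to 0.925 m from the base axis. Payload 6.8 kg.
Tool frame: the origin (TCP) lies at the very end of the fingers, on their centre line; the grasp point (between the pads) lies grasp_offset behind it (grasp_offset is the distance from the TCP to the grasp point, in m); z points along the fingers, y is the direction in which the jaws open and shut (so a half turn about z gives the same grasp; the last joint's range is limited). The gripper opens to 85 mm and grips with 20 to 120 N. Pads are 22 mm wide; open, the fingers measure 114 mm over their backs; the gripper's body (76 mm by 85 mm) begins 54 mm behind the grasp point. The pads swing forward as they close: fully open they stand 13 mm farther back than shut.
Start: joints at [-1.336, 0.477, 0.022, 1.555, -0.011, 1.109, -0.083], TCP at [0.227, 0.636, 0.2] pointing down, gripper open.
Joint ranges: [-2.96, 2.96], [-0.34, 2.1], [-1.41, 1.46], [0.24, 2.44], [-1.37, 4.51], [0.17, 1.92], [-2.96, 2.96]. Speed limits (rad/s): [2.39, 2.39, 3.14, 3.14, 3.14, 3.14, 3.14].

### API

Orientations are given as a unit quaternion [w, x, y, z].
In Python, from station import * gives the robot as it stands.
- The arm moves only by the shell command python3 -m handwheel 'ROWS' [FORCE]. ROWS is JSON, one flat list of numbers, 7 for each row, row after row: the shift along the world's x, y, z in cm, then the turn, a rotation vector about the world's x, y, z in degrees, then the opening, from 0 (shut) to 1 (fully open). In form: [tx, ty, tz, ax, ay, az, fingers, tx, ty, tz, ax, ay, az, fingers, ...]. A call has 1 to 8 rows; each row is the pose to reach, as a shift and turn from the pose measured when the call began; what a row does not reach only later rows make up. A row lasts 1/12 s, in which the tool goes at most 41.7 mm and 7.16 degrees, less where a joint would pass 70% of its speed; a pose out of reach is approached as far as the arm can. A call with a gripper value outside its range is refused whole. The fingers move at their own pace and stop on an object; FORCE is the grip in N (left out, the last holds). Time passes only in rows, so rows that repeat a pose let the fingers close. It gives the time, the measured TCP pose, the force and the opening at its end, in the units of the state.
- get_obs(): the state, without advancing time (a new reading comes with each control period).
- read_camera(name): name is "scene" or "top" or "wrist"; returns the picture (400x640x3 uint8, red, green, blue); there is no depth.
- camera_info(name): a dict with "fx", "fy", "cx", "cy" (pixels), "k1" (the pictures are not rectified: a ray, as slopes to the right and down, at radius r is drawn at 1 + k1 r^2 times it, then the intrinsics apply), "R" (3x3) and "t" (3): a world point X has camera coordinates R X + t; the wrist camera has in their place "mount" (4x4, takes a point from camera to tool coordinates, whose origin is the TCP and whose axes are the flange's). Camera axes: x right, y down, z forward; pixel columns grow to the right and rows downward; lengths in m; the calibration is good to about 2 mm. A picture is of the moment at which its call begins: read the wrist's pose just before it. camera_info takes no time and is no camera call.
- hand_in(): hands the job in, once; it reports no verdict.
The state is a dict: "t": time; "q": joint angles; "joint_vel": joint speeds; "joint_torque": joint torques, N m; "eef_pos": TCP position; "tool_rot": TCP orientation; "contact_force": force on the tool from outside, world axes, zero at the start; "torque": the same for the moment, N m; "gripper_width": opening from 0.0 (shut) to 1.0 (fully open).
Only numpy, scipy, OpenCV 4.12 (cv2) and the standard library are available. Lean on these libraries where they do the work, as an engineer would, in place of code of your own. Each camera call takes 0.05 s, during which the arm holds its last target. There are 200 camera calls.

## Working session

There is one attempt and no reset: what is moved stays moved. The work goes in short steps, Python scripts to look and compute and a shell command to move; the robot and the scene stay as the last step left them, time stands still between calls to the robot, and variables do not carry over. Pictures are saved under pics/ and viewed, on a budget of 10 in all, crops included, one or two more only if the job needs it, and the job is handed in when it is done.

```bash
ls; mkdir -p pics; python3 - <<'E'
from station import *
import cv2,numpy as np
o=get_obs();print({k:np.round(v,3).tolist() for k,v in o.items()})
try: print(grasp_offset)
except Exception as e: print(e)
for n in("scene","top","wrist"):
    print(n,camera_info(n))
    cv2.imwrite(f"pics/{n}0.png",read_camera(n)[:,:,::-1])
E
```

```text
pics
{'t': 0.0, 'q': [-1.336, 0.478, 0.022, 1.556, -0.012, 1.109, -0.083], 'joint_vel': [-0.001, -0.0, -0.002, -0.0, -0.0, 0.001, -0.001], 'joint_torque': [0.0, -59.646, 1.608, -28.12, 0.013, 0.009, 0.0], 'eef_pos': [0.227, 0.635, 0.199], 'tool_rot': [-0.0, 0.171, 0.985, -0.001], 'contact_force': [-0.87, 0.102, 0.942], 'torque': [-0.001, 0.0, -0.003], 'gripper_width': 1.002}
0.0187
scene {'fx': 473.07650005494094, 'fy': 473.07650005494094, 'cx': 307.8335782551907, 'cy': 192.56605992108214, 'k1': -0.11829239517172238, 'R': array([[ 0.00799215,  0.99995746,  0.00460474],
       [ 0.63391927, -0.00150515, -0.77339776],
       [-0.77335792,  0.00910015, -0.63390434]]), 't': array([ 0.00204187, -0.34064614,  1.78100989])}
top {'fx': 385.9693395168716, 'fy': 385.9693395168716, 'cx': 312.43102256055505, 'cy': 200.6840047770723, 'k1': 0.007793757461832628, 'R': array([[ 0.01604715, -0.99986779, -0.00262686],
       [-0.99834905, -0.01587776, -0.05520028],
       [ 0.05515127,  0.00350833, -0.99847185]]), 't': array([-0.01091213,  0.64477908,  1.32447536])}
wrist {'fx': 284.487364972548, 'fy': 284.487364972548, 'cx': 326.9119371794463, 'cy': 189.62994949449137, 'k1': 0.016687277687087984, 'mount': array([[ 4.86538208e-04, -9.56429299e-01, -2.91963628e-01,
         7.46296042e-02],
       [ 9.99999770e-01,  3.27587869e-04,  5.93304931e-04,
         8.26980910e-04],
       [-4.71810477e-04, -2.91963849e-01,  9.56429238e-01,
        -1.75682502e-01],
       [ 0.00000000e+00,  0.00000000e+00,  0.00000000e+00,
         1.00000000e+00]])}
```

View pics/top0.png

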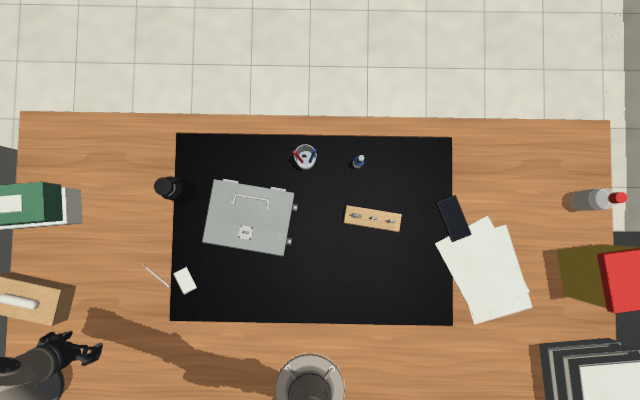

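View pics/scene0.png

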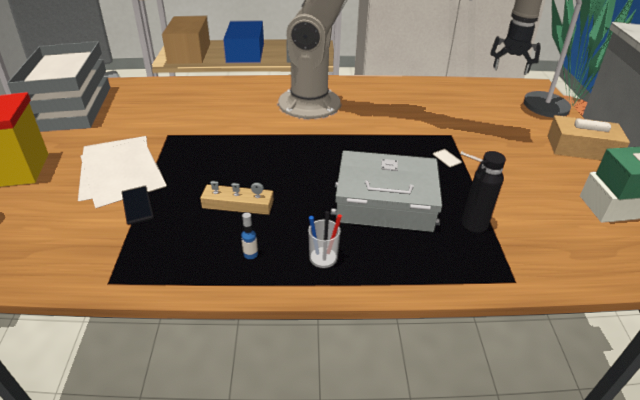

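The top view shows the strongbox at (248,218) with its lock plate at (245,232), and the key block at (373,218). The round key is the leftmost one at (355,215). The scene view confirms this, with the round head at (257,188), the key nearest the box.

```bash
cat > h.py <<'E'
from station import *
import cv2,numpy as np
from scipy.spatial.transform import Rotation as Rt
def cam(n,o=None):
    c=camera_info(n)
    K=np.array([[c['fx'],0,c['cx']],[0,c['fy'],c['cy']],[0,0,1]]);d=np.array([c['k1'],0,0,0.])
    if 'mount' in c:
        o=o or get_obs();T=np.eye(4);w=o['tool_rot'];T[:3,:3]=Rt.from_quat([w[1],w[2],w[3],w[0]]).as_matrix();T[:3,3]=o['eef_pos']
        M=T@c['mount'];R=M[:3,:3].T;t=-R@M[:3,3]
    else: R,t=np.array(c['R']),np.array(c['t'])
    return K,d,R,t
def onplane(C,px,z):
    K,d,R,t=C
    u=cv2.undistortPoints(np.float64(px).reshape(-1,1,2),K,d).reshape(-1,2)
    r=np.c_[u,np.ones(len(u))]@R; o=-R.T@t
    return o+r*((z-o[2])/r[:,2])[:,None]
def proj(C,X):
    K,d,R,t=C
    return cv2.projectPoints(np.float64(X).reshape(-1,1,3),cv2.Rodrigues(R)[0],t,K,d)[0].reshape(-1,2)
def tri(C1,p1,C2,p2):
    A=[];b=[]
    for C,p in((C1,p1),(C2,p2)):
        a=onplane(C,[p],0.)[0];o=-C[2].T@C[3];v=(a-o)/np.linalg.norm(a-o);P=np.eye(3)-np.outer(v,v);A.append(P);b.append(P@o)
    return np.linalg.lstsq(np.vstack(A),np.hstack(b),rcond=None)[0]
def rect(C,mask,z):
    cs=cv2.findContours(mask.astype(np.uint8),cv2.RETR_EXTERNAL,cv2.CHAIN_APPROX_NONE)[0]
    c=max(cs,key=cv2.contourArea)
    X=onplane(C,c.reshape(-1,2),z)
    r=cv2.minAreaRect((X[:,:2]*1000).astype(np.float32));return r
E
python3 - <<'E'
from h import *
C=cam("top");im=cv2.imread("pics/top0.png").astype(int);b,g,r=im[...,0],im[...,1],im[...,2]
roi=np.zeros(b.shape,bool);roi[170:270,195:300]=1
print("lid",rect(C,roi&(b>90),.095))
roi[:]=0;roi[200:240,335:412]=1
print("block",rect(C,roi&(r-b>40),.036))
roi[:]=0;roi[222:242,235:257]=1
print("plate",rect(C,roi&(im.min(2)>190),.1))
S=cam("scene")
print("key pix rays",tri(C,(355,215),S,(257,188)), tri(C,(390,221),S,(214,186)),tri(C,(374,218),S,(236,188)), "lock",tri(C,(245.5,232.5),S,(390,164)))
E
```

```text
lid ((586.0377807617188, 199.94180297851562), (285.7604064941406, 216.70932006835938), 81.25459289550781)
block ((587.3870849609375, -206.5216064453125), (191.34527587890625, 62.4469108581543), 81.46871185302734)
plate ((536.5564575195312, 216.60946655273438), (42.13170623779297, 39.12753677368164), 0.9110605716705322)
key pix rays [ 0.59656274 -0.14429385  0.06474555] [ 0.57852647 -0.26379307  0.05744918] [ 0.58747026 -0.20593238  0.05789055] lock [0.53357082 0.21824116 0.0986758 ]
```

Block yaw comes out at about -8.6°, and the key and lock heights fit the given sizes. I'll move over the lock first for a close look.

```bash
python3 -m handwheel '[30.8,-41.8,-1,0,0,-78.8,1,30.8,-41.8,-1,0,0,-78.8,1,30.8,-41.8,-1,0,0,-78.8,1,30.8,-41.8,-1,0,0,-78.8,1,30.8,-41.8,-1,0,0,-78.8,1,30.8,-41.8,-1,0,0,-78.8,1,30.8,-41.8,-1,0,0,-78.8,1,30.8,-41.8,-1,0,0,-78.8,1]'
```

```text
t: 0.82
eef_pos: [0.4251, 0.3654, 0.1926]
tool_rot: [-0.0, 0.624, 0.781, -0.0]
contact_force: [1.1, 0.6, 0.3]
gripper_width: 0.999
```

```bash
python3 -m handwheel '[11,-14.8,-2.2,0,0,-21.2,1,11,-14.8,-2.2,0,0,-21.2,1,11,-14.8,-2.2,0,0,-21.2,1,11,-14.8,-2.2,0,0,-21.2,1,11,-14.8,-2.2,0,0,-21.2,1,11,-14.8,-2.2,0,0,-21.2,1,11,-14.8,-2.2,0,0,-21.2,1,11,-14.8,-2.2,0,0,-21.2,1]'
python3 - <<'E'
from h import *
o=get_obs();print(o['q'],o['eef_pos'],o['tool_rot'])
im=read_camera("wrist")[:,:,::-1];cv2.imwrite("pics/w1.png",im)
C=cam("wrist",o);p=proj(C,[.535,.217,.1])[0];print(p);np.savez("w1",*C)
x,y=p.astype(int);c=im[max(0,y-60):y+60,x-80:x+80];cv2.imwrite("pics/w1c.png",cv2.resize(c,None,fx=5,fy=5,interpolation=cv2.INTER_CUBIC))
E
```

```text
t: 1.48
eef_pos: [0.5344, 0.2184, 0.1703]
tool_rot: [-0.001, 0.757, 0.653, -0.0]
contact_force: [-0.1, 0.8, 0.5]
gripper_width: 0.997
[-0.84401099  0.36855418  0.44535381  1.84750294 -0.19137793  0.96878026
 -0.46258808] [0.53439546 0.21842358 0.17034492] [-9.65063330e-04  7.57125671e-01  6.53268386e-01 -4.50117677e-04]
[327.93437851 191.41299232]
```

View pics/w1c.png

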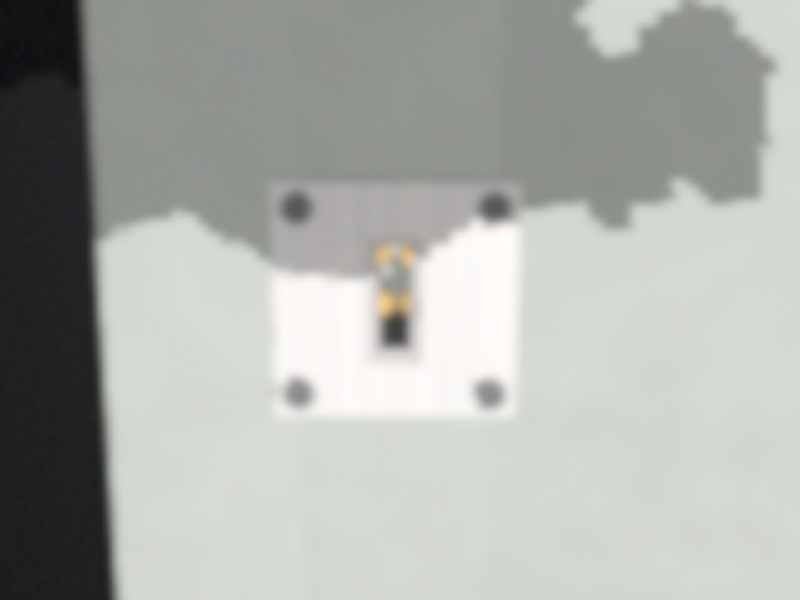

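The lock plate spans crop (270,182) to (520,416), with screws at its corners. The slot is near (394,297), and its brass pins are visible.

```bash
python3 - <<'E'
from h import *
z=np.load("w1.npz");C=[z[k] for k in z.files]
f=lambda c:np.float64(c)/5-.4+[247,131]
X=onplane(C,f([[270,182],[520,182],[517,416],[274,416]]),.1);print(X.round(4).tolist(),X.mean(0),np.linalg.norm(X-np.roll(X,1,0),axis=1))
S=onplane(C,f([[295,207],[494,207],[489,393],[298,393]]),.1);print(S.mean(0))
for P in(X,S):
  for a,b in((0,3),(1,2)): v=P[a]-P[b];print("long-edge yaw",np.degrees(np.arctan2(v[1],v[0])))
  for a,b in((0,1),(3,2)): v=P[a]-P[b];print("x-edge yaw",np.degrees(np.arctan2(v[1],v[0])))
print("slot",onplane(C,f([[394,297],[395,240],[395,352]]),.1))
E
```

```text
[[0.5144, 0.2428, 0.1], [0.5581, 0.2364, 0.1], [0.5521, 0.1925, 0.1], [0.5075, 0.1991, 0.1]] [0.53301338 0.21770412 0.1       ] [0.0442948  0.04411732 0.04428949 0.04507616]
[0.53278918 0.21775121 0.1       ]
long-edge yaw 81.0281585131026
long-edge yaw 82.2685325684816
x-edge yaw 171.61654490008922
x-edge yaw 171.62397007477313
long-edge yaw 81.26133143852007
long-edge yaw 81.18329295374346
x-edge yaw 171.6173399186701
x-edge yaw 171.62300398850965
slot [[0.53292683 0.21865738 0.1       ]
 [0.53467405 0.2291604  0.1       ]
 [0.53155594 0.20822565 0.1       ]]
```

```bash
python3 -m handwheel '[6.2,-36.2,0,0,0,0,1,6.2,-36.2,0,0,0,0,1,6.2,-36.2,0,0,0,0,1,6.2,-36.2,0,0,0,0,1,6.2,-36.2,0,0,0,0,1,6.2,-36.2,0,0,0,0,1,6.2,-36.2,0,0,0,0,1,6.2,-36.2,0,0,0,0,1]'
python3 -m handwheel '[0.4,-6,-1,0,0,0,1,0.4,-6,-1,0,0,0,1,0.4,-6,-1,0,0,0,1,0.4,-6,-1,0,0,0,1]'
python3 - <<'E'
from h import *
o=get_obs();print(o['q'],o['eef_pos'],o['tool_rot'])
im=read_camera("wrist")[:,:,::-1];cv2.imwrite("pics/w2.png",im)
C=cam("wrist",o);p=proj(C,[.5966,-.144,.064])[0];print(p);np.savez("w2",*C)
x,y=p.astype(int);y=max(y,60);print(x,y);c=im[y-60:y+60,x-80:x+80];cv2.imwrite("pics/w2c.png",cv2.resize(c,None,fx=5,fy=5,interpolation=cv2.INTER_CUBIC))
E
```

```text
t: 2.2
eef_pos: [0.5912, -0.1108, 0.1707]
tool_rot: [-0.001, 0.756, 0.655, 0.0]
contact_force: [0.4, 0.7, 0.1]
gripper_width: 0.999
t: 2.53
eef_pos: [0.5952, -0.1703, 0.1604]
tool_rot: [-0.002, 0.756, 0.655, 0.0]
contact_force: [0.3, 0.2, 0.3]
gripper_width: 1.001
[-0.21020446  0.4650534   0.52827837  1.7600785  -0.27586846  0.99296022
  0.28213211] [ 0.59517783 -0.17027622  0.16040008] [-1.65562408e-03  7.55638571e-01  6.54986693e-01  2.01731307e-04]
[324.67937703 156.34285979]
324 156
```

View pics/w2c.png

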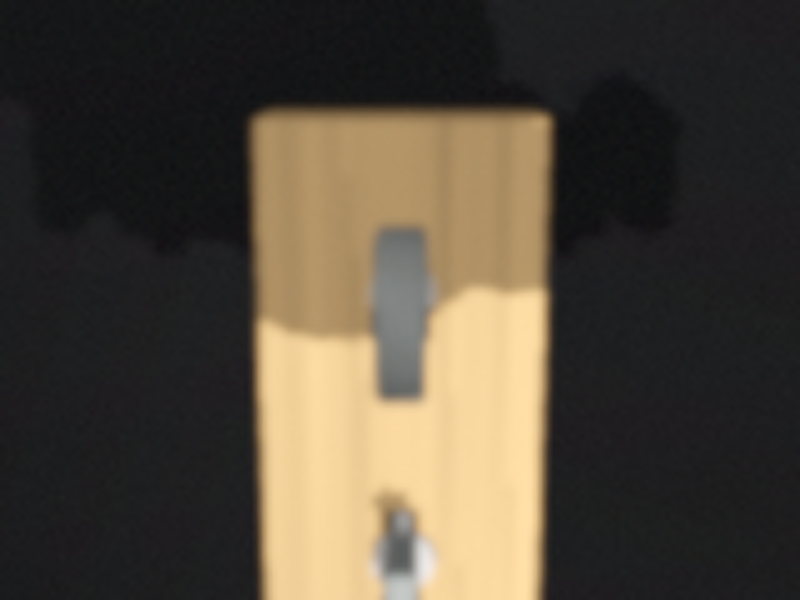

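The head edge spans crop x 374–426, y 228–400, centre (400,314). The block's sides are nearly vertical in the image, so the yaw is well matched.

```bash
python3 - <<'E'
from h import *
z=np.load("w2.npz");C=[z[k] for k in z.files]
f=lambda c:np.float64(c)/5-.4+[244,96]
X=onplane(C,f([[400,314],[400,228],[400,400],[374,314],[426,314]]),.066);print(X.round(4),np.linalg.norm(X[1]-X[2]),np.linalg.norm(X[3]-X[4]))
B=onplane(C,f([[250,112],[552,112]]),.036);print(B,B.mean(0))
for p in ([250,112],[263,600]),([552,112],[543,600]):
  v=np.diff(onplane(C,f(p),.036),axis=0)[0];print(np.degrees(np.arctan2(v[1],v[0])))
y=np.radians(-8.5);e=np.array([-np.sin(y),np.cos(y)]); m=B.mean(0)[:2]; print("slot by block end",m-e*.035)
o=get_obs();w=o['tool_rot'];T=Rt.from_quat([w[1],w[2],w[3],w[0]]).as_matrix();print(T, np.degrees(np.arctan2(T[1,1],T[0,1])))
E
```

```text
[[ 0.5954 -0.1455  0.066 ]
 [ 0.5977 -0.1293  0.066 ]
 [ 0.5929 -0.1623  0.066 ]
 [ 0.5904 -0.1448  0.066 ]
 [ 0.6003 -0.1462  0.066 ]] 0.0333878344550471 0.00998617453624761
[[ 0.56984415 -0.105257    0.036     ]
 [ 0.63103785 -0.11399505  0.036     ]] [ 0.600441   -0.10962603  0.036     ]
-98.51200759590502
-97.63736254170242
slot by block end [ 0.59526767 -0.14424158]
[[ 0.13947858  0.99022377 -0.00161379]
 [ 0.99021952 -0.13947215  0.00358012]
 [ 0.00332004 -0.00209736 -0.99999229]] -8.017320787691864
```

```bash
python3 -m handwheel '[0.03,2.5,0,0,0,-0.5,0.8,0.03,2.5,-3,0,0,-0.5,0.6,0.03,2.5,-6,0,0,-0.5,0.6,0.03,2.5,-9,0,0,-0.5,0.6,0.03,2.5,-11.4,0,0,-0.5,0.5,0.03,2.5,-11.4,0,0,-0.5,0.5,0.03,2.5,-11.4,0,0,-0.5,0.5]' 40
```

```text
t: 3.17
eef_pos: [0.5956, -0.1406, 0.0459]
tool_rot: [-0.003, 0.757, 0.654, 0.0]
contact_force: [-0.6, 0.2, 2.2]
gripper_width: 0.497
```

```bash
python3 -m handwheel '[0,-0.46,0,0,0,0,0.5,0,-0.46,0,0,0,0,0.4]' 40
python3 - <<'E'
from h import *
o=get_obs();print(o['eef_pos'],o['tool_rot'])
im=read_camera("wrist")[:,:,::-1];cv2.imwrite("pics/w3.png",im[20:400,100:540])
E
```

```text
t: 3.33
eef_pos: [0.5972, -0.1452, 0.048]
tool_rot: [-0.002, 0.756, 0.654, 0.001]
contact_force: [0.7, -1.0, -0.6]
gripper_width: 0.405
[ 0.59718783 -0.14521404  0.0479732 ] [-0.00195756  0.75616965  0.65437149  0.00125948]
```

View pics/w3.png

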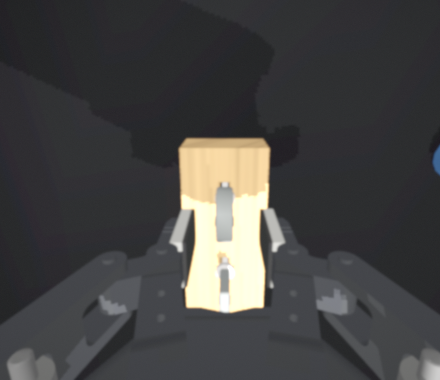

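The open pads sit at crop (180,240) and (272,240), either side of the head at (224,212). I need to check whether the pads are centred along the block's length.

```bash
python3 - <<'E'
from h import *
o=get_obs();C=cam("wrist",o);p=o['eef_pos'];off=[100,20]
for dz in(0,.0187,.035): 
  for d in (-.011,0,.011): print(dz,d,(proj(C,p+np.array([d*.149,d*.989,dz]))[0]-off).round(1))
print("head top",(onplane(C,np.array([[224,183],[224,241],[224,212]])+off,.066)).round(4))
E
```

```text
0 -0.011 [226.9 215.8]
0 0 [227.  200.7]
0 0.011 [227.1 185.2]
0.0187 -0.011 [226.9 229.2]
0.0187 0 [227.  212.8]
0.0187 0.011 [227.1 195.9]
0.035 -0.011 [226.9 243.4]
0.035 0 [227.  225.7]
0.035 0.011 [227.1 207.2]
head top [[ 0.598  -0.1264  0.066 ]
 [ 0.5924 -0.1644  0.066 ]
 [ 0.5953 -0.1448  0.066 ]]
```

```bash
python3 -m handwheel '[-0.16,0,-0.15,0,0,0,0.3,-0.16,0,-0.15,0,0,0,0,-0.16,0,-0.15,0,0,0,0,-0.16,0,-0.15,0,0,0,0,-0.16,0,-0.15,0,0,0,0,-0.16,0,-0.15,0,0,0,0]' 80
```

```text
t: 3.88
eef_pos: [0.5962, -0.1457, 0.0474]
tool_rot: [-0.001, 0.756, 0.654, 0.002]
contact_force: [-1.3, 0.6, 6.6]
gripper_width: 0.05
```

```bash
python3 -m handwheel '[0,0,0,0,0,0,0,0,0,0,0,0,0,0]' 80
python3 - <<'E'
from h import *
o=get_obs();print(o['eef_pos'],o['contact_force'],o['gripper_width'])
im=read_camera("wrist")[:,:,::-1];cv2.imwrite("pics/w4.png",cv2.resize(im[120:320,220:430],None,fx=3,fy=3))
E
```

```text
t: 4.05
eef_pos: [0.5963, -0.1458, 0.0476]
tool_rot: [-0.001, 0.757, 0.654, 0.002]
contact_force: [0.2, 0.4, 1.8]
gripper_width: 0.042
[ 0.59634752 -0.14577637  0.04762634] [0.17812124 0.41352252 1.84112999] 0.04227438382887311
```

View pics/w4.png

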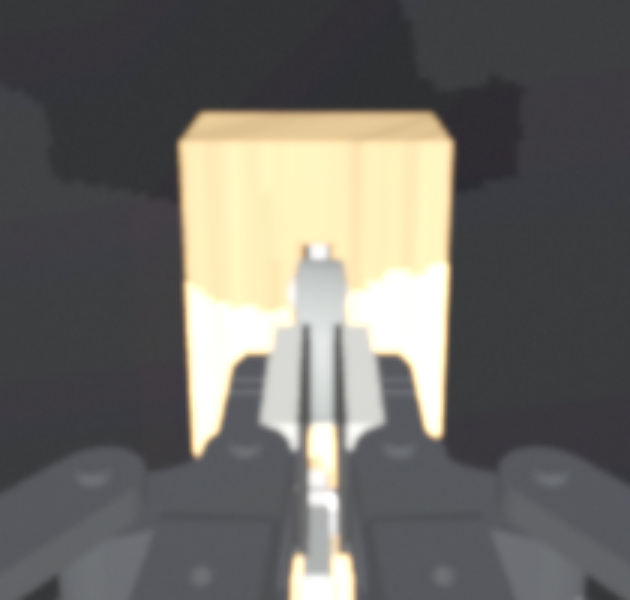

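The pads hold the head with the grasp point at the head's centre, crop (321,340). Now I'll lift.

```bash
python3 -m handwheel '[0,0,1,0,0,0,0,0,0,3,0,0,0,0,0,0,6,0,0,0,0,0,0,9,0,0,0,0,0,0,12,0,0,0,0,0,0,13,0,0,0,0,0,0,13,0,0,0,0,0,0,13,0,0,0,0]' 80
python3 - <<'E'
from h import *
o=get_obs();C=cam("wrist",o);np.savez("w5",*C);print(o['eef_pos'],o['tool_rot'],o['contact_force'])
im=read_camera("wrist")[:,:,::-1];cv2.imwrite("pics/w5f.png",im);cv2.imwrite("pics/w5.png",cv2.resize(im[120:320,220:430],None,fx=3,fy=3))
print(proj(C,o['eef_pos']+[0,0,.0187])[0],proj(C,o['eef_pos']+[0,0,-.0366])[0])
E
```

```text
t: 4.77
eef_pos: [0.5961, -0.1455, 0.1774]
tool_rot: [-0.001, 0.756, 0.654, 0.002]
contact_force: [-1.0, 0.2, -0.4]
gripper_width: 0.047
[ 0.59605181 -0.14546985  0.1774307 ] [-0.00139617  0.7564173   0.65408441  0.0021247 ] [-0.96343965  0.24597804 -0.38518094]
[327.06066609 232.83433739] [326.89581885 202.65866267]
```

View pics/w5.png

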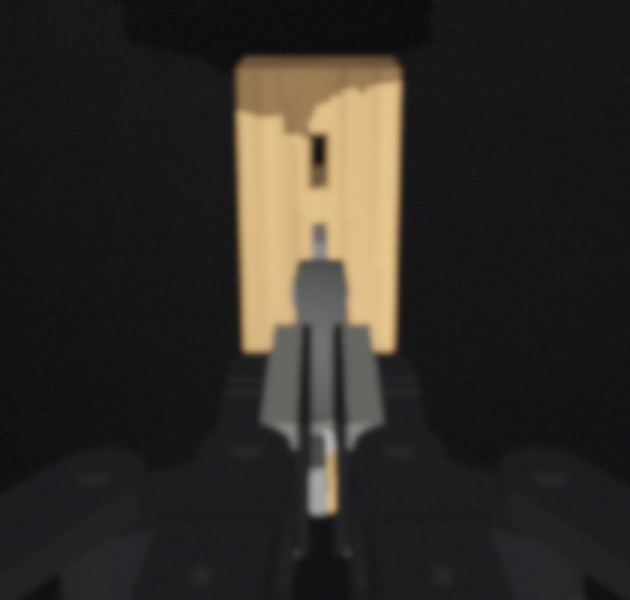

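The key is lifted and upright. Its bit end shows at crop (320,228) and the empty slot at (319,160). Now transport to the lock.

```bash
python3 -m handwheel '[-6.25,36.3,0,0,0,0,0,-6.25,36.3,0,0,0,0,0,-6.25,36.3,0,0,0,0,0,-6.25,36.3,0,0,0,0,0,-6.25,36.3,0,0,0,0,0,-6.25,36.3,0,0,0,0,0,-6.25,36.3,0,0,0,0,0,-6.25,36.3,0,0,0,0,0]' 80
python3 - <<'E'
from h import *
o=get_obs();w=o['tool_rot'];print((np.array([.5336,.2177,.15])-o['eef_pos'])*100,Rt.from_quat([w[1],w[2],w[3],w[0]]).as_matrix().round(4))
E
```

```text
t: 5.48
eef_pos: [0.5368, 0.1841, 0.1744]
tool_rot: [-0.003, 0.756, 0.654, -0.0]
contact_force: [1.2, -0.5, -0.1]
gripper_width: 0.051
[-0.32386106  3.35902186 -2.43813124] [[ 0.1442  0.9895 -0.004 ]
 [ 0.9895 -0.1442  0.0034]
 [ 0.0027 -0.0045 -1.    ]]
```

```bash
python3 -m handwheel '[-0.32,3.36,0,-0.2,-0.2,0,0,-0.32,3.36,-1,-0.2,-0.2,0,0,-0.32,3.36,-2.8,-0.2,-0.2,0,0,-0.32,3.36,-2.8,-0.2,-0.2,0,0,-0.32,3.36,-2.8,-0.2,-0.2,0,0,-0.32,3.36,-2.8,-0.2,-0.2,0,0]' 80
python3 - <<'E'
from h import *
o=get_obs();C=cam("wrist",o);w=o['tool_rot'];print(o['eef_pos'],Rt.from_quat([w[1],w[2],w[3],w[0]]).as_matrix().round(4),o['contact_force'])
im=read_camera("wrist")[:,:,::-1];cv2.imwrite("pics/w6.png",cv2.resize(im[140:260,260:400],None,fx=5,fy=5,interpolation=cv2.INTER_CUBIC))
print((proj(C,[[.533,.218,.1],[.533-.0016,.218-.0109,.1],[.533+.0016,.218+.0109,.1],o['eef_pos']-[0,0,.0366],o['eef_pos']+[.0013,.0089,-.032]])-[260,140])*5)
E
```

```text
t: 5.98
eef_pos: [0.5335, 0.2167, 0.146]
tool_rot: [-0.0, 0.757, 0.654, -0.001]
contact_force: [0.7, 0.1, -0.6]
gripper_width: 0.045
[0.53354081 0.21668836 0.14599366] [[ 0.1455  0.9894 -0.0016]
 [ 0.9894 -0.1455 -0.0012]
 [-0.0014 -0.0014 -1.    ]] [ 0.71215951  0.09181824 -0.57649301]
[[330.55943372 285.66132567]
 [330.60152476 348.46197173]
 [330.51589913 221.11398346]
 [334.98087113 311.8244302 ]
 [334.95731143 266.48605342]]
```

View pics/w6.png

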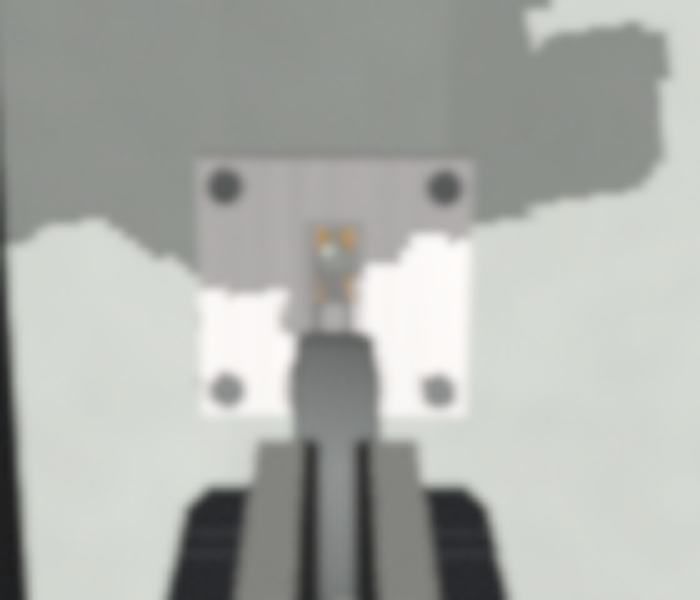

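The slot centre at crop (334,287) matches the key axis in x to within half a millimetre. It needs +1 mm in y, then gentle descent.

```bash
python3 -m handwheel '[0,0.1,0,0,0,0,0,0,0.1,-0.4,0,0,0,0,0,0.1,-0.7,0,0,0,0,0,0.1,-1,0,0,0,0,0,0.1,-1.2,0,0,0,0,0,0.1,-1.3,0,0,0,0,0,0.1,-1.3,0,0,0,0]' 80
```

```text
t: 6.62
eef_pos: [0.5338, 0.2178, 0.1332]
tool_rot: [-0.0, 0.757, 0.654, -0.001]
contact_force: [0.2, 0.3, -1.3]
gripper_width: 0.044
```

```bash
python3 -m handwheel '[0,0,-0.2,0,0,0,0,0,0,-0.4,0,0,0,0,0,0,-0.6,0,0,0,0,0,0,-0.8,0,0,0,0,0,0,-0.8,0,0,0,0]' 80
```

```text
t: 7.03
eef_pos: [0.5335, 0.2177, 0.1247]
tool_rot: [-0.0, 0.757, 0.654, -0.001]
contact_force: [-0.2, -1.0, -0.6]
gripper_width: 0.046
```

The tip is 12 mm into the slot without contact. Now I'll rock it past the pins.

```bash
python3 -m handwheel '[0,0,-0.1,0,0,5.5,0,0,0,-0.15,0,0,0,0,0,0,-0.2,0,0,-5.5,0,0,0,-0.25,0,0,0,0,0,0,-0.3,0,0,5.5,0,0,0,-0.35,0,0,0,0,0,0,-0.4,0,0,-5.5,0,0,0,-0.45,0,0,0,0]' 80
```

```text
t: 7.7
eef_pos: [0.5349, 0.2181, 0.1215]
tool_rot: [0.0, 0.759, 0.651, 0.0]
contact_force: [0.0, -1.0, 6.6]
gripper_width: 0.042
```

```bash
python3 -m handwheel '[-0.1,0,-0.15,0,0,5.5,0,-0.1,0,-0.2,0,0,0,0,-0.1,0,-0.25,0,0,-5.5,0,-0.1,0,-0.3,0,0,0,0,-0.1,0,-0.35,0,0,5.5,0,-0.1,0,-0.4,0,0,0,0,-0.1,0,-0.45,0,0,-5.5,0,-0.1,0,-0.5,0,0,0,0]' 80
```

```text
t: 8.37
eef_pos: [0.5352, 0.2189, 0.1177]
tool_rot: [0.001, 0.761, 0.648, 0.002]
contact_force: [0.5, 0.8, 7.6]
gripper_width: 0.051
```

```bash
python3 -m handwheel '[-0.12,-0.1,-0.15,0,0,6,0,-0.12,-0.1,-0.2,0,0,0.5,0,-0.12,-0.1,-0.25,0,0,-5,0,-0.12,-0.1,-0.3,0,0,0.5,0,-0.12,-0.1,-0.35,0,0,6,0,-0.12,-0.1,-0.4,0,0,0.5,0,-0.12,-0.1,-0.45,0,0,-5,0,-0.12,-0.1,-0.5,0,0,0.5,0]' 80
```

```text
t: 9.03
eef_pos: [0.535, 0.2185, 0.1137]
tool_rot: [0.001, 0.761, 0.649, 0.003]
contact_force: [-1.0, -0.0, 4.9]
gripper_width: 0.045
```

```bash
python3 -m handwheel '[0,0,-0.15,0,0,5.5,0,0,0,-0.2,0,0,0,0,0,0,-0.25,0,0,-5.5,0,0,0,-0.3,0,0,0,0,0,0,-0.35,0,0,5.5,0,0,0,-0.4,0,0,0,0,0,0,-0.4,0,0,0,0]' 80
python3 - <<'E'
from h import *
o=get_obs();w=o['tool_rot'];T=Rt.from_quat([w[1],w[2],w[3],w[0]]).as_matrix();print(o['eef_pos'],o['contact_force'],T[:,2],np.degrees(np.arctan2(T[1,1],T[0,1])),o['torque'],o['q'])
im=read_camera("wrist")[:,:,::-1];cv2.imwrite("pics/w7.png",cv2.resize(im[140:260,260:400],None,fx=5,fy=5,interpolation=cv2.INTER_CUBIC))
E
```

```text
t: 9.62
eef_pos: [0.5363, 0.2192, 0.1114]
tool_rot: [0.001, 0.762, 0.648, 0.004]
contact_force: [-1.0, -0.6, 10.6]
gripper_width: 0.05
[0.53631628 0.2191924  0.11138771] [-0.9559633  -0.58005    10.63392403] [ 0.00777175  0.00428923 -0.9999606 ] -9.281710934702984 [-0.0876962   0.3932274   0.02291634] [-0.82150367  0.44038741  0.42163217  1.90104457 -0.23737846  0.83962743
 -0.43944259]
```

View pics/w7.png

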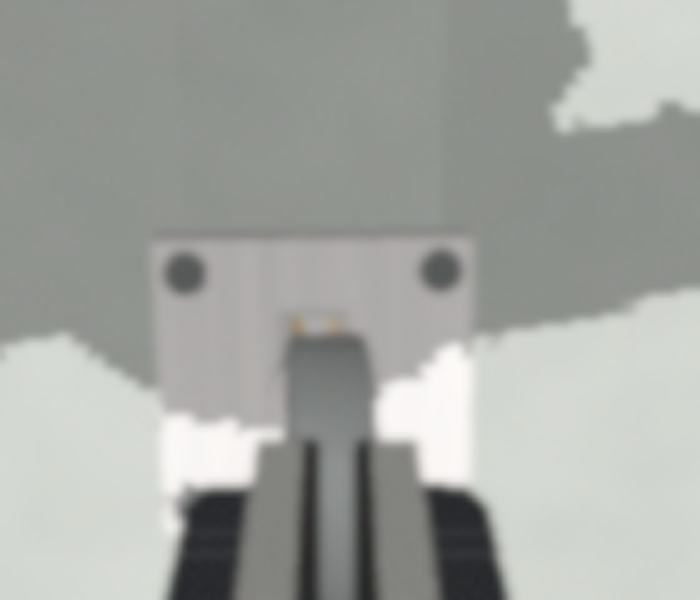

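The key is nearly home, with only a sliver of slot visible above the head at (315,325). The tool has drifted about 2.5 mm in +x and tilted slightly, so I'll straighten it and press down lightly.

```bash
python3 -m handwheel '[-0.1,-0.05,0,-0.25,0.45,0.9,0,-0.2,-0.1,0,-0.25,0.45,0.9,0,-0.27,-0.12,0,-0.25,0.45,0.9,0,-0.27,-0.12,-0.1,-0.25,0.45,0.9,0,-0.27,-0.12,-0.1,-0.25,0.45,0.9,0]' 80
python3 - <<'E'
from h import *
o=get_obs();w=o['tool_rot'];T=Rt.from_quat([w[1],w[2],w[3],w[0]]).as_matrix();print(o['eef_pos'],o['contact_force'],T[:,2],np.degrees(np.arctan2(T[1,1],T[0,1])),o['torque'])
E
```

```text
t: 10.08
eef_pos: [0.5343, 0.2184, 0.1113]
tool_rot: [0.0, 0.756, 0.655, 0.001]
contact_force: [-2.1, 0.6, 8.8]
gripper_width: 0.045
[0.5343125  0.21838888 0.11134174] [-2.06053166  0.56080643  8.76691354] [ 0.00129754  0.00100254 -0.99999866] -8.224221300974243 [0.0310283  0.34664161 0.00142571]
```

```bash
python3 -m handwheel '[-0.06,-0.03,-0.2,0,0,5,0,-0.06,-0.03,-0.3,0,0,0,0,-0.06,-0.03,-0.3,0,0,-5,0,-0.06,-0.03,-0.4,0,0,0,0,-0.06,-0.03,-0.4,0,0,0,0]' 80
python3 - <<'E'
from h import *
o=get_obs();w=o['tool_rot'];T=Rt.from_quat([w[1],w[2],w[3],w[0]]).as_matrix();print(o['eef_pos'],o['contact_force'],T[:,2],np.degrees(np.arctan2(T[1,1],T[0,1])),o['torque'])
im=read_camera("wrist")[:,:,::-1];cv2.imwrite("pics/w8f.png",im)
E
```

```text
t: 10.5
eef_pos: [0.5367, 0.2193, 0.111]
tool_rot: [0.0, 0.755, 0.656, 0.004]
contact_force: [-3.9, -0.6, 24.7]
gripper_width: 0.046
[0.53666199 0.21929299 0.11099751] [-3.85251299 -0.58414256 24.67102738] [ 0.00685592  0.00466413 -0.99996562] -8.046122495525877 [-0.20282894  0.82560255  0.00529425]
```

z stays at 0.111 m under 25 N, so the collar is on the plate and the key is home. I'll relax the push, re-centre and start turning clockwise.

```bash
python3 -m handwheel '[-0.15,-0.05,0,-0.25,0.4,0,0,-0.28,-0.1,0,-0.25,0.4,0,0,-0.28,-0.1,0,-0.25,0.4,-6,0,-0.28,-0.1,0,-0.25,0.4,-12,0,-0.28,-0.1,0,-0.25,0.4,-18,0,-0.28,-0.1,0,-0.25,0.4,-24,0,-0.28,-0.1,0,-0.25,0.4,-30,0,-0.28,-0.1,0,-0.25,0.4,-30,0]' 80
python3 - <<'E'
from h import *
o=get_obs();w=o['tool_rot'];T=Rt.from_quat([w[1],w[2],w[3],w[0]]).as_matrix();print(o['eef_pos'],o['contact_force'],T[:,2],np.degrees(np.arctan2(T[1,1],T[0,1])),o['torque'])
E
```

```text
t: 11.22
eef_pos: [0.5344, 0.2185, 0.1114]
tool_rot: [0.001, 0.901, 0.434, 0.0]
contact_force: [-0.8, 0.4, 7.3]
gripper_width: 0.048
[0.53443391 0.21853697 0.11136243] [-0.75522337  0.39242474  7.26691815] [ 0.00182491 -0.001518   -0.99999718] -38.50603042128941 [-0.02240539  0.16698528  0.0371597 ]
```

```bash
python3 -m handwheel '[-0.06,-0.05,-0.05,0.1,0.1,-6,0,-0.06,-0.05,-0.05,0.1,0.1,-12,0,-0.06,-0.05,-0.05,0.1,0.1,-18,0,-0.06,-0.05,-0.05,0.1,0.1,-24,0,-0.06,-0.05,-0.05,0.1,0.1,-30,0,-0.06,-0.05,-0.05,0.1,0.1,-36,0,-0.06,-0.05,-0.05,0.1,0.1,-40,0,-0.06,-0.05,-0.05,0.1,0.1,-40,0]' 80
python3 - <<'E'
from h import *
o=get_obs();w=o['tool_rot'];T=Rt.from_quat([w[1],w[2],w[3],w[0]]).as_matrix();print(o['eef_pos'],o['contact_force'],T[:,2],np.degrees(np.arctan2(T[1,1],T[0,1])),o['torque'],o['q'])
E
```

```text
t: 11.88
eef_pos: [0.5347, 0.2181, 0.1114]
tool_rot: [0.0, 0.995, 0.098, 0.001]
contact_force: [0.4, 0.3, 8.2]
gripper_width: 0.047
[0.53473603 0.2181399  0.11136547] [0.43640389 0.27475132 8.19494061] [ 1.32329708e-03 -1.87891630e-04 -9.99999107e-01] -78.72207144607114 [-0.0032248   0.04861852  0.07443649] [-1.04348044  0.51052409  0.73287073  1.91260903 -0.43635246  0.88197241
 -1.46394625]
```

```bash
python3 -m handwheel '[-0.06,-0.02,-0.05,0,0.07,-6,0,-0.06,-0.02,-0.05,0,0.07,-12,0,-0.06,-0.02,-0.05,0,0.07,-18,0,-0.06,-0.02,-0.05,0,0.07,-22,0,-0.06,-0.02,-0.05,0,0.07,-25,0,-0.06,-0.02,-0.05,0,0.07,-25,0,-0.06,-0.02,-0.05,0,0.07,-25,0]' 80
python3 - <<'E'
from h import *
o=get_obs();w=o['tool_rot'];T=Rt.from_quat([w[1],w[2],w[3],w[0]]).as_matrix();print(o['eef_pos'],o['contact_force'],T[:,2],np.degrees(np.arctan2(T[1,1],T[0,1])),o['torque'],o['q'])
im=read_camera("wrist")[:,:,::-1];cv2.imwrite("pics/w9.png",cv2.resize(im[100:300,220:430],None,fx=3,fy=3))
E
```

```text
t: 12.47
eef_pos: [0.5351, 0.2179, 0.1114]
tool_rot: [0.0, 0.993, -0.12, 0.001]
contact_force: [0.4, -1.4, 6.7]
gripper_width: 0.05
[0.53506185 0.21787755 0.11138304] [ 0.43790823 -1.35611883  6.70399315] [ 1.84662428e-03 -5.91278255e-04 -9.99998120e-01] -103.73694362823655 [-0.02368827  0.04952733  0.12394837] [-1.11730586  0.55201211  0.84798077  1.9165095  -0.5213204   0.90669267
 -1.82053977]
```

View pics/w9.png

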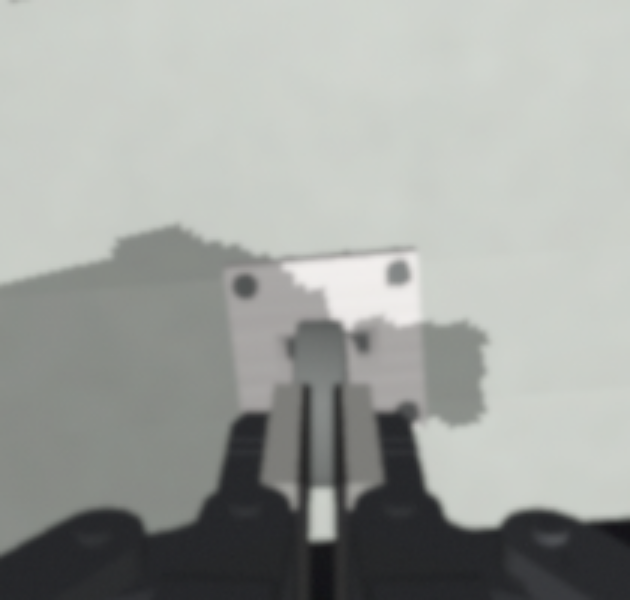

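The head has turned 95° relative to the slot, whose ends show on either side at (290,347) and (362,342). Torque is 0.124 N m, above the 0.08 spring, so it is at the stop. I'll do a short hold check before handing in.

```bash
python3 -m handwheel '[-0.08,0,-0.07,0,0.1,-2,0,-0.08,0,-0.07,0,0.1,-2,0,-0.08,0,-0.07,0,0.1,-2,0,-0.08,0,-0.07,0,0.1,-2,0,-0.08,0,-0.07,0,0.1,-2,0,-0.08,0,-0.07,0,0.1,-2,0]' 80
python3 - <<'E'
from h import *
o=get_obs();w=o['tool_rot'];T=Rt.from_quat([w[1],w[2],w[3],w[0]]).as_matrix();print(o['eef_pos'],o['contact_force'],T[:,2],np.degrees(np.arctan2(T[1,1],T[0,1])),o['torque'],o['joint_vel'].round(3) if hasattr(o['joint_vel'],'round') else '')
hand_in()
E
```

```text
t: 13.02
eef_pos: [0.5352, 0.2178, 0.1114]
tool_rot: [-0.0, 0.991, -0.137, 0.001]
contact_force: [-0.4, -0.7, 8.7]
gripper_width: 0.046
[0.53524852 0.21783308 0.11137741] [-0.42221662 -0.73408142  8.73511216] [ 1.99098182e-03 -1.66336497e-04 -9.99998004e-01] -105.73476980164548 [-0.07864223  0.01124022  0.09356663] [-0.    -0.002 -0.    -0.     0.    -0.     0.   ]
the job is handed in; nothing more can be done
```

I took the round-headed key from the block, rocked it past the pins until it was home, and turned it clockwise to what I read as the stop. I handed in at about 13 s, still gripping it at 80 N. The hand-in gave no verdict.

- **Home:** The tool height stayed at 0.111 m under a 25 N push, against about 0.112 m expected. That was the highest reading I took on the way in; force was read only at the end of each move, so brief peaks are not ruled out.
- **Turned:** The wrist had turned about 97°. Allowing for the key's play, that puts the cylinder past the required 1.35 rad, provided the key has not slipped in the pads. In the picture at 95° the head looked square in the pads, with the slot ends visible on either side.
- **Final hold:** The tool was level to 0.002 rad and at rest, pressing down with about 9 N. My estimate of the sideways offset from the keyhole is about 1.5 mm.

**Checks that disagreed:**
- **Sideways drift:** When pressed down, the tool drifted up to 3 mm in +x and tilted slightly. I corrected this before turning.
- **Stop torque:** Torque about the key was 0.124 N m at 95° but 0.094 N m at 97°. It is therefore not certain the key is hard against the stop.
- **Other objects:** I did not take a final picture of the other keys or the desk objects. Nothing in the moves or force readings suggested contact with them.

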